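Re-rack the polishing bars in the order of their buffs

ROBOT

A 6-joint arm with a two-finger parallel gripper is mounted at the origin on the work surface. World frame = base frame: x ahead of the robot, y to its left, z up, the work surface at z = 0. Lengths are in m, angles in rad, forces in N, time in s.
With the tool pointing down it reaches from about 0.4 to 0.825 m from the base axis. Payload 7 kg.
Tool frame: the origin (TCP) lies midway between the tips of the shut fingers; the grasp point (between the pads) lies hold_point_z behind it (hold_point_z is the distance from the TCP to the grasp point, in m); z points along the fingers, y is the line along which they close (so a half turn about z gives the same grasp; the last joint's range is limited). The gripper opens to 88 mm and grips with 3 to 60 N. Pads are 19 mm wide; open, the fingers measure 130 mm over their backs; the gripper's body (78 mm by 193 mm) begins 47 mm behind the grasp point.
Start: joints at [-1.048, 0.359, 0.012, 0, -1.224, -0.288], TCP at [0.157, -0.656, 0.227] pointing down, gripper open.
Joint ranges: [-3.07, 3.07], [-1.43, 2.12], [-1.02, 1.25], [-3.03, 1.67], [-3.05, -0], [-3.03, 3.03]. Speed limits (rad/s): [2.39, 2.39, 3.01, 3.14, 3.14, 3.14].

INTERFACE

Orientations are given as [roll, pitch, yaw] about the fixed x, y, z axes, in that order (R = Rz(yaw) Ry(pitch) Rx(roll)).
In Python, from station import * gives the robot as it stands.
- The arm moves only by the tool apply_moves, never from a script. Its argument "steps" is a list of rows, each an object with "translation": the shift along the world's x, y, z scaled (see below), a list of three; "rotation": the turn, a rotation vector about the world's x, y, z scaled (see below), a list of three. A call has exactly 10 rows; each row is the pose to reach, as a shift and turn from the pose commanded when the call began; what a row does not reach only later rows make up. The controller multiplies each number of a shift by 250 mm and each number of a turn by 30 degrees. A row lasts 1/12 s, in which the tool goes at most 41.7 mm and 7.16 degrees, less where a joint would pass 70% of its speed; a pose out of reach is approached as far as the arm can. A call with a number of a shift or a turn outside -1 to 1 is refused whole. A call with a gripper value outside its range is refused whole. "jaw" is the closure, from -1 (fully open) to 1 (shut), so that 0 is half open, set as the call begins (left out, the last holds). The fingers move at their own pace and stop on an object; "newtons" is the grip in N (left out, the last holds). Time passes only in rows, so rows that repeat a pose let the fingers close, or fill a call up. It gives the time, the measured TCP pose, the force, the opening and the grip force at its end, in the units of the state.
- get_state(): the state, without advancing time (a new reading comes with each control period).
- grab_frame(name): name is "scene" or "top" or "wrist"; returns the picture (480x640x3 uint8, blue, green, red); there is no depth.
- camera_model(name): a dict with "fx", "fy", "cx", "cy" (pixels), "xyz" and "rotation" of the camera in the world. Camera axes: x right, y down, z forward; pixel columns grow to the right and rows downward; lengths in m; the calibration is good to about 2 mm. A picture is of the moment at which its call begins: read the wrist's pose just before it. camera_model takes no time and is no camera call; for the wrist camera it gives the pose at the moment of the call.
- job_done(): hands the job in; it is judged then, once.
The state is a dict: "t": time; "q": joint angles; "qd": joint speeds; "joint_efforts": joint torques, N m; "eef_pos": TCP position; "ee_rot": TCP orientation; "force": force on the tool from outside, world axes, zero at the start; "moment": the same for the moment, N m; "width": finger opening in m; "gripper_force": force on a finger pad.
Only numpy, scipy, OpenCV 4.12 (cv2) and the standard library are available. Lean on these libraries where they do the work, as an engineer would, in place of code of your own. Each camera call takes 0.05 s, during which the arm holds its last target. There are 200 camera calls.

TASK

Move the four polishing-compound bars from the light-wood bar rack to the buff rack, so that the row stands in the same order as the buffs there: each bar standing upright in the pocket of the tray whose buff is stained with its colour. The wax is brittle, so set each bar down gently on the pocket floor and do not drop it, and leave the candlestick and the goblet where they stand.

Things in the scene. Friction and masses are not known exactly. Their poses are not given: they have to be found in the camera images.
- bar_red_mid (a point): centre, half-way up, of the red polishing bar: a wax block standing on end, 45 (its x) x 38 (y) x 100 mm tall, z up, about 308 g, the lower half in a brown paper sleeve. At the start in one of 4 pockets in a row along y in the light-wood bar rack: 62 mm square, 70 mm apart, floor 12 mm and wall tops 36 mm above the bench. Bars stand some 30 mm apart: grip across the 45 mm, above the walls.
- bar_green_mid (a point): centre, half-way up, of the green polishing bar: a wax block standing on end, 45 (its x) x 38 (y) x 94 mm tall, z up, about 289 g, the lower half in a brown paper sleeve. At the start in one of 4 pockets in a row along y in the light-wood bar rack: 62 mm square, 70 mm apart, floor 12 mm and wall tops 36 mm above the bench. Bars stand some 30 mm apart: grip across the 45 mm, above the walls.
- bar_white_mid (a point): centre, half-way up, of the white polishing bar: a wax block standing on end, 45 (its x) x 38 (y) x 88 mm tall, z up, about 271 g, the lower half in a brown paper sleeve. At the start in one of 4 pockets in a row along y in the light-wood bar rack: 62 mm square, 70 mm apart, floor 12 mm and wall tops 36 mm above the bench. Bars stand some 30 mm apart: grip across the 45 mm, above the walls.
- bar_blue_mid (a point): centre, half-way up, of the blue polishing bar: a wax block standing on end, 45 (its x) x 38 (y) x 82 mm tall, z up, about 252 g, the lower half in a brown paper sleeve. At the start in one of 4 pockets in a row along y in the light-wood bar rack: 62 mm square, 70 mm apart, floor 12 mm and wall tops 36 mm above the bench. Bars stand some 30 mm apart: grip across the 45 mm, above the walls.
- tray_red: fixed grey tray with the red buff (cotton wheel, 72 mm across, lying flat); four trays stand in a row, 84 mm apart along y, on the buff rack. Origin: on its underside below the centre of its empty pocket; z up, +x towards the buff's centre, 80 mm away. Pocket 65 (x) x 60 mm (y) inside, floor 4 mm and top of its 5 mm walls 26 mm above the origin; the origin is 12 mm above the bench.
- tray_green: fixed grey tray with the green buff (cotton wheel, 72 mm across, lying flat); four trays stand in a row, 84 mm apart along y, on the buff rack. Origin: on its underside below the centre of its empty pocket; z up, +x towards the buff's centre, 80 mm away. Pocket 65 (x) x 60 mm (y) inside, floor 4 mm and top of its 5 mm walls 26 mm above the origin; the origin is 12 mm above the bench.
- tray_white: fixed grey tray with the white buff (cotton wheel, 72 mm across, lying flat); four trays stand in a row, 84 mm apart along y, on the buff rack. Origin: on its underside below the centre of its empty pocket; z up, +x towards the buff's centre, 80 mm away. Pocket 65 (x) x 60 mm (y) inside, floor 4 mm and top of its 5 mm walls 26 mm above the origin; the origin is 12 mm above the bench.
- tray_blue: fixed grey tray with the blue buff (cotton wheel, 72 mm across, lying flat); four trays stand in a row, 84 mm apart along y, on the buff rack. Origin: on its underside below the centre of its empty pocket; z up, +x towards the buff's centre, 80 mm away. Pocket 65 (x) x 60 mm (y) inside, floor 4 mm and top of its 5 mm walls 26 mm above the origin; the origin is 12 mm above the bench.
- candlestick_mid (a point): bystander: brass candlestick, 140 mm tall, foot 76 mm across, standing loose at one side; this point is on its axis, 70 mm above the bench
- goblet_mid (a point): bystander: plain steel goblet, 115 mm tall, foot 68 mm across, standing loose at one side; this point is on its axis, 57 mm above the bench

How it is judged:
By the outcome, as a careful person would: the job done as asked, in the order asked, and still so for the second after the job is handed in, with the robot touching nothing.
It also fails if it takes over 99 s, if anything falls off the work surface, if the arm or the gripper's body presses on something with over 40 N, if the wrist force passes 120 N, or if a joint passes its speed limit or range.

## Working session

There is one attempt and no reset: what is moved stays moved. The work goes in short steps, Python scripts to look and compute and a tool call to move; the robot and the scene stay as the last step left them, time stands still between calls to the robot, and variables do not carry over. Pictures are saved under pics/ and viewed, at most 14 in all, crops included, and the job is handed in when it is done.

Besides the shell and the picture viewer there is one more tool, called after "Call:" by a JSON object that holds its "method" and its "body". apply_moves: Moves the arm, as the interface text tells. Shifts and turns lie within -1 to 1; 1 stands for 250 mm of shift or 30 degrees of turn. Its arguments: {"type":"object","properties":{"steps":{"type":"array"},"jaw":{"type":"number"},"newtons":{"type":"number"}},"required":["steps"]}

```bash
mkdir -p pics; ls
python3 - <<'E'
from station import *
import cv2
for n in("top","scene"):
    cv2.imwrite(f"pics/{n}0.png",grab_frame(n)); print(n,camera_model(n))
s=get_state(); print(s)
E
```

```text
pics
top {'fx': 476.088700085181, 'fy': 476.088700085181, 'cx': 316.8322465378587, 'cy': 242.22561688769125, 'xyz': array([ 0.44073913, -0.00149887,  1.07543723]), 'rotation': array([-3.02078693,  0.01989787, -1.58262447])}
scene {'fx': 598.9475729754986, 'fy': 598.9475729754986, 'cx': 311.99940256769224, 'cy': 239.4382863592236, 'xyz': array([1.18225433, 0.78742875, 1.12395763]), 'rotation': array([-2.3667587 ,  0.00800961,  2.46633216])}
{'t': 0.1, 'q': array([-1.04791165e+00,  3.59352637e-01,  1.11432272e-02, -3.23629507e-04,
       -1.22409689e+00, -2.88107843e-01]), 'qd': array([ 0.00058661, -0.00016349,  0.00184534,  0.002339  , -0.00017865,
        0.00200196]), 'joint_efforts': array([-1.08100619e-03, -5.84166133e+01,  2.93748933e+01,  7.01544553e+00,
        1.01290934e-02, -6.95118842e-05]), 'eef_pos': array([ 0.15690193, -0.65605554,  0.22568633]), 'ee_rot': array([ 3.14005846e+00, -1.37378934e-04, -2.90692591e+00]), 'force': array([-1.1747143 , -0.08398243, -0.04657359]), 'moment': array([-0.00501859, -0.04745057, -0.00446679]), 'gripper_force': 0.0, 'width': 0.08756804044326985}
```

View pics/top0.png

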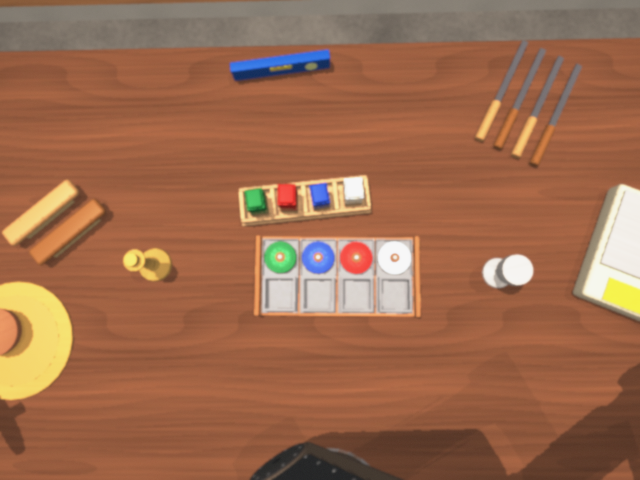

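View pics/scene0.png

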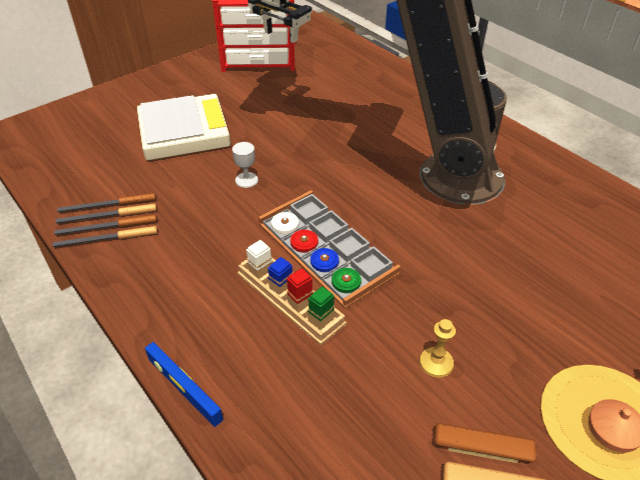

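The rows run roughly along y. Bars from left are green, red, blue, white, with tops at pixels (255,200), (288,195), (320,195) and (354,190). Buffs are green, blue, red, white at (280,257), (318,257), (356,257) and (395,257), with the pockets below them at row 295. The candlestick is at (150,263) and the goblet at (505,270).

```bash
cat > h.py <<'E'
import numpy as np, cv2
from scipy.spatial.transform import Rotation as R
def ray(c,uv,z):
    uv=np.atleast_2d(np.asarray(uv,float))
    d=np.c_[(uv[:,0]-c['cx'])/c['fx'],(uv[:,1]-c['cy'])/c['fy'],np.ones(len(uv))]
    d=d@R.from_euler('xyz',c['rotation']).as_matrix().T
    return c['xyz']+d*((z-c['xyz'][2])/d[:,2])[:,None]
def blobs(im,k,amin=60):
    h,s,v=cv2.split(cv2.cvtColor(im,cv2.COLOR_BGR2HSV)); h=h.astype(int)
    m={'red':((h<6)|(h>174))&(s>190),'green':(h>50)&(h<80)&(s>150),'blue':(h>105)&(h<130)&(s>150),'white':(s<40)&(v>185)}[k]
    cs=cv2.findContours(m.astype(np.uint8),0,1)[0]
    return m,[c for c in cs if cv2.contourArea(c)>amin]
H=dict(red=.1,green=.094,white=.088,blue=.082)
E
python3 - <<'E'
from h import *
from station import camera_model
im=cv2.imread('pics/top0.png'); c=camera_model('top'); V=im.max(2)
for k in H:
    for ct in blobs(im,k)[1]:
        (u,v),(w,h),a=cv2.minAreaRect(ct)
        if 230<u<420 and 160<v<320: print(k,np.round([u,v,w,h,a],1),'top',ray(c,[u,v],H[k]+.012)[0].round(4)[:2],'buff',ray(c,[u,v],.035)[0].round(4)[:2])
cv2.imwrite('pics/crop0.png',cv2.resize(im[165:325,230:430],None,fx=4,fy=4 if 0 else 3.7,interpolation=2))
E
```

```text
red [287. 196.  16.  22.   0.] top [0.655  0.0768] buff [0.6721 0.083 ]
green [255.2 200.3  19.7  16.1  80.5] top [0.6483 0.1435] buff [0.6635 0.1541]
white [356.  287.5  34.   47.    0. ] top [ 0.4653 -0.0622] buff [ 0.467  -0.0662]
white [279.3 288.   34.8  47.    1.8] top [0.4663 0.0944] buff [0.468  0.1008]
white [317.5 286.5  49.   35.   90. ] top [0.4683 0.0162] buff [0.4702 0.0174]
white [393.5 276.   72.   35.   90. ] top [ 0.4878 -0.1391] buff [ 0.4909 -0.1483]
white [332.2 244.5  17.7   8.8  47.5] top [ 0.5542 -0.0152] buff [ 0.5617 -0.0161]
white [353.3 188.2  21.9  19.   84.8] top [ 0.6721 -0.061 ] buff [ 0.6876 -0.065 ]
blue [318.  257.5  29.   29.   45. ] top [0.5283 0.0146] buff [0.5335 0.0155]
blue [319.5 194.6  20.2  14.9  78.7] top [0.6609 0.0098] buff [0.6741 0.0105]
```

View pics/crop0.png

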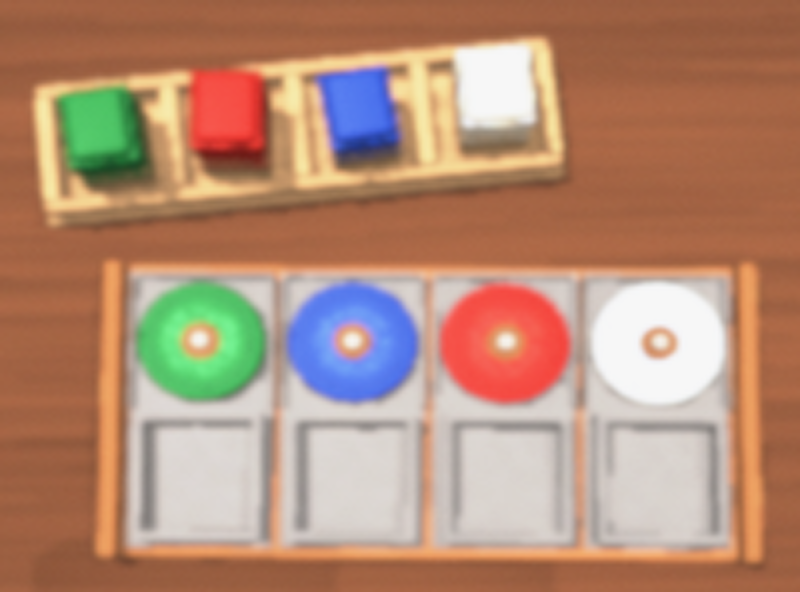

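The bars are slightly yawed, the blue one by about 10°. The buff row is nearly aligned with y. I'm moving over the racks for a wrist view.

Call:
{"method": "apply_moves", "body": {"steps": [{"translation": [0.05,0.08,0.1],"rotation": [0,0,0.08]},{"translation": [0.12,0.18,0.14],"rotation": [0,0,0.17]},{"translation": [0.18,0.28,0.14],"rotation": [0,0,0.25]},{"translation": [0.25,0.37,0.14],"rotation": [0,0,0.34]},{"translation": [0.31,0.46,0.14],"rotation": [0,0,0.42]},{"translation": [0.37,0.56,0.14],"rotation": [0,0,0.51]},{"translation": [0.43,0.65,0.14],"rotation": [0,0,0.6]},{"translation": [0.49,0.74,0.14],"rotation": [0,0,0.68]},{"translation": [0.56,0.84,0.14],"rotation": [0,0,0.77]},{"translation": [0.62,0.93,0.14],"rotation": [0,0,0.85]}], "jaw": -1, "newtons": 20}}

```text
t: 0.93
eef_pos: [0.3125, -0.4225, 0.2613]
ee_rot: [3.141, 0.0, -2.46]
force: [-0.6, -0.1, -0.1]
width: 0.0875
gripper_force: 0.0
```

Call:
{"method": "apply_moves", "body": {"steps": [{"translation": [0.06,0.09,0.01],"rotation": [0,0,0.08]},{"translation": [0.12,0.18,0.03],"rotation": [0,0,0.17]},{"translation": [0.18,0.28,0.04],"rotation": [0,0,0.25]},{"translation": [0.25,0.37,0.06],"rotation": [0,0,0.34]},{"translation": [0.31,0.46,0.07],"rotation": [0,0,0.42]},{"translation": [0.37,0.56,0.08],"rotation": [0,0,0.51]},{"translation": [0.43,0.65,0.1],"rotation": [0,0,0.6]},{"translation": [0.49,0.74,0.11],"rotation": [0,0,0.68]},{"translation": [0.56,0.84,0.12],"rotation": [0,0,0.77]},{"translation": [0.62,0.93,0.14],"rotation": [0,0,0.85]}]}}

```text
t: 1.77
eef_pos: [0.4673, -0.1899, 0.2962]
ee_rot: [3.141, 0.0, -2.014]
force: [-0.5, -0.3, 0.1]
width: 0.0874
gripper_force: 0.0
```

Call:
{"method": "apply_moves", "body": {"steps": [{"translation": [0.06,0.09,0.01],"rotation": [0,0,0.08]},{"translation": [0.12,0.18,0.03],"rotation": [0,0,0.17]},{"translation": [0.18,0.28,0.04],"rotation": [0,0,0.25]},{"translation": [0.25,0.37,0.06],"rotation": [0,0,0.34]},{"translation": [0.31,0.46,0.07],"rotation": [0,0,0.42]},{"translation": [0.37,0.56,0.08],"rotation": [0,0,0.51]},{"translation": [0.43,0.65,0.1],"rotation": [0,0,0.6]},{"translation": [0.49,0.74,0.11],"rotation": [0,0,0.68]},{"translation": [0.56,0.84,0.12],"rotation": [0,0,0.77]},{"translation": [0.62,0.93,0.14],"rotation": [0,0,0.85]}]}}

```text
t: 2.6
eef_pos: [0.6224, 0.0425, 0.3308]
ee_rot: [3.14, -0.0, -1.569]
force: [0.3, -0.5, 0.7]
width: 0.0875
gripper_force: 0.0
```

Run:
```python
import station
from station import *
from h import *
s=get_state(); c=camera_model('wrist'); im=grab_frame('wrist'); cv2.imwrite('pics/w1.png',im); np.save('w1.npy',c,allow_pickle=True)
T=R.from_euler('xyz',s['ee_rot'])
print(s['t'],s['eef_pos'],s['ee_rot'],s['q'],c, T.inv().apply(c['xyz']-s['eef_pos']))
print([n for n in dir(station) if not n.startswith('_')], getattr(station,'hold_point_z',None))
```

```text
2.6 [0.62237456 0.0425442  0.33077756] [ 3.14017443e+00 -7.39721987e-05 -1.56911681e+00] [ 3.80480907e-01  2.29427426e-01  6.53388217e-02 -4.61845282e-04
 -1.40805278e+00 -3.78726307e-01] {'fx': 398.901905088369, 'fy': 398.901905088369, 'cx': 323.5105467435574, 'cy': 238.48582214172615, 'xyz': array([ 0.62190846, -0.04285764,  0.48854734]), 'rotation': array([ 2.82512364e+00, -3.72540940e-04, -3.13941759e+00])} [ 0.0854126   0.00083328 -0.15776244]
['Unreachable', 'camera_model', 'get_state', 'grab_frame', 'hold_point_z', 'job_done'] 0.0188
```

View pics/w1.png

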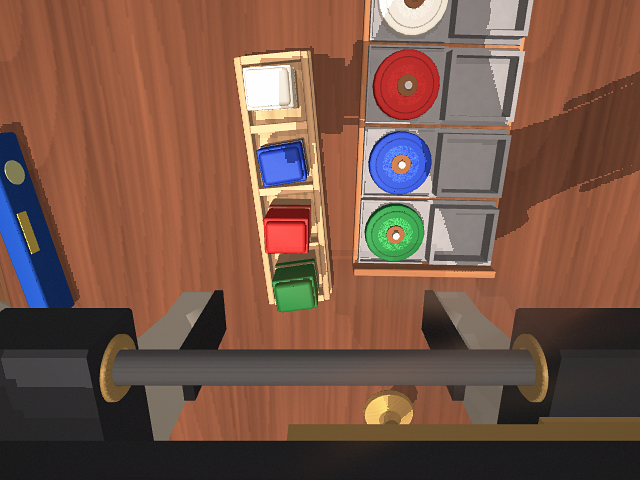

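The wrist view shows white, blue, red and green bars at about (268,88), (282,163), (287,230) and (295,290). The buffs are at (408,85) red, (402,164) blue and (396,236) green. I'll zoom in on the bar tops and triangulate the buff hubs.

Run:
```python
from h import *
from station import camera_model
im=cv2.imread('pics/w1.png'); c=np.load('w1.npy',allow_pickle=True).item(); ct=camera_model('top')
W=dict(red=(408,85),blue=(402,164),green=(396,236)); Tp=dict(red=(356.5,257.2),blue=(317.75,257.2),green=(280,257.2),white=(394.75,257.4))
for k in W:
    print(k,[(z,ray(c,W[k],z)[0,:2].round(4),ray(ct,Tp[k],z)[0,:2].round(4)) for z in(.025,.045)])
print('white',ray(ct,Tp['white'],.035)[0].round(4))
g=[cv2.resize(im[y-30:y+30,x-30:x+30],(300,300),interpolation=2) for x,y in((268,88),(282,163),(287,230),(295,285))]
cv2.imwrite('pics/bars1.png',np.vstack([np.hstack(g[:2]),np.hstack(g[2:])]))
```

```text
red [(0.025, array([ 0.53  , -0.0666]), array([ 0.5339, -0.0694])), (0.045, array([ 0.534 , -0.0656]), array([ 0.5322, -0.0681]))]
blue [(0.025, array([0.5312, 0.0184]), array([0.5351, 0.0163])), (0.045, array([0.5351, 0.0158]), array([0.5333, 0.0159]))]
green [(0.025, array([0.5329, 0.1056]), array([0.5362, 0.1   ])), (0.045, array([0.5368, 0.0992]), array([0.5344, 0.0981]))]
white [ 0.5315 -0.1523  0.035 ]
```

View pics/bars1.png

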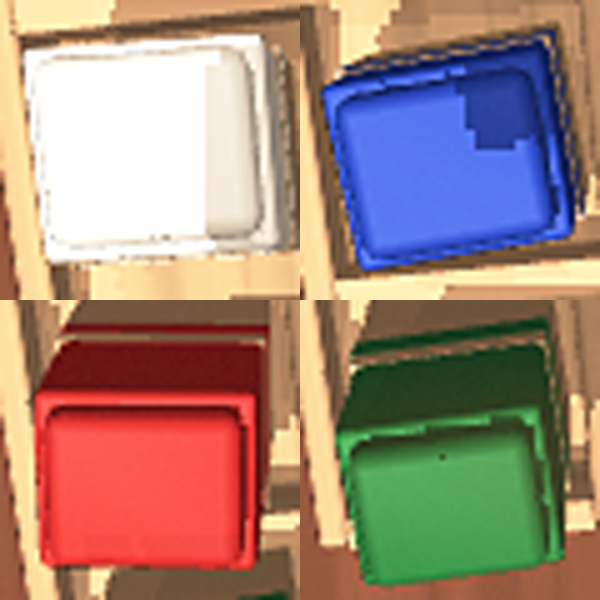

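Run:
```python
from h import *
c=np.load('w1.npy',allow_pickle=True).item()
B=dict(white=((268,88),(0,0),[(40,57),(252,50),(262,238),(50,245)]),blue=((282,163),(300,0),[(338,97),(533,68),(552,232),(368,260)]),
red=((287,230),(0,300),[(48,412),(242,408),(245,562),(45,565)]),green=((295,285),(300,300),[(352,450),(540,435),(548,568),(368,582)]))
for k,(o,p,q) in B.items():
    uv=[( (x-p[0])/5+o[0]-30,(y-p[1])/5+o[1]-30) for x,y in q]
    P=ray(c,uv,H[k]+.012)[:,:2]; ex=(P[0]+P[3]-P[1]-P[2])/2; ey=(P[3]+P[2]-P[0]-P[1])/2
    print(k,P.mean(0).round(4),'len',np.linalg.norm(ex).round(4),np.linalg.norm(ey).round(4),'yaw',np.degrees([np.arctan2(ex[1],ex[0]),np.arctan2(-ey[0],ey[1])]).round(1))
```

```text
white [ 0.6722 -0.0602] len 0.0387 0.0321 yaw [1.9 0.9]
blue [0.6629 0.0116] len 0.0378 0.0321 yaw [8.6 6.9]
red [0.6587 0.0795] len 0.0391 0.032 yaw [ 1.2 -1.5]
green [0.6512 0.1476] len 0.0392 0.0311 yaw [5.1 3.6]
```

Bars, as x, y, yaw:

| Bar | x | y | Yaw |
|---|---|---|---|
| Green | .651 | .1475 | 5° |
| Red | .6587 | .0795 | 1° |
| Blue | .663 | .0116 | 8.5° |
| White | .672 | -.060 | 2° |

Pockets:

| Pocket | x | y |
|---|---|---|
| Green | .455 | .101 |
| Blue | .454 | .017 |
| Red | .4525 | -.067 |
| White | .4515 | -.151 |

Tray yaw is about -1°. I'm starting with green.

Call:
{"method": "apply_moves", "body": {"steps": [{"translation": [0.02,0.06,-0.05],"rotation": [0,0,0.03]},{"translation": [0.04,0.12,-0.13],"rotation": [0,0,0.06]},{"translation": [0.06,0.18,-0.22],"rotation": [0,0,0.09]},{"translation": [0.08,0.25,-0.31],"rotation": [0,0,0.12]},{"translation": [0.1,0.31,-0.4],"rotation": [0,0,0.15]},{"translation": [0.11,0.37,-0.49],"rotation": [0,0,0.17]},{"translation": [0.115,0.42,-0.57],"rotation": [0,0,0.17]},{"translation": [0.115,0.42,-0.64],"rotation": [0,0,0.17]},{"translation": [0.115,0.42,-0.68],"rotation": [0,0,0.17]},{"translation": [0.115,0.42,-0.68],"rotation": [0,0,0.17]}]}}

```text
t: 3.48
eef_pos: [0.6488, 0.1454, 0.158]
ee_rot: [3.136, -0.002, -1.483]
force: [-1.0, -0.1, 0.1]
width: 0.0877
gripper_force: 0.0
```

Run:
```python
from station import *
import cv2
cv2.imwrite('pics/s2.png',grab_frame('scene')[150:390,180:500]); s=get_state();print(s['eef_pos'],s['ee_rot'])
i=cv2.imread('pics/s2.png');cv2.imwrite('pics/s2.png',cv2.resize(i,None,fx=2,fy=2))
```

```text
[0.64987388 0.14546314 0.16014066] [ 3.13891114e+00 -1.08232131e-03 -1.48289001e+00]
```

View pics/s2.png

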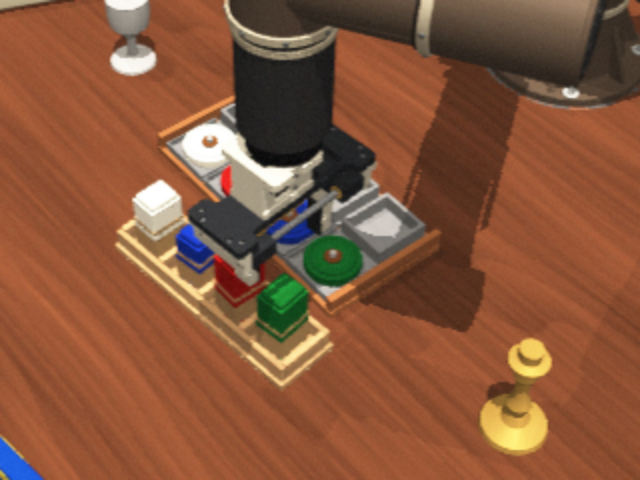

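The gripper is above the green bar with its fingers straddling along x, and perspective shifts it up-left in this view. Lowering and gripping.

Call:
{"method": "apply_moves", "body": {"steps": [{"translation": [0.004,0.008,-0.03],"rotation": [0,0,0]},{"translation": [0.004,0.008,-0.08],"rotation": [0,0,0]},{"translation": [0.004,0.008,-0.14],"rotation": [0,0,0]},{"translation": [0.004,0.008,-0.2],"rotation": [0,0,0]},{"translation": [0.004,0.008,-0.26],"rotation": [0,0,0]},{"translation": [0.004,0.008,-0.31],"rotation": [0,0,0]},{"translation": [0.004,0.008,-0.35],"rotation": [0,0,0]},{"translation": [0.004,0.008,-0.37],"rotation": [0,0,0]},{"translation": [0.004,0.008,-0.37],"rotation": [0,0,0]},{"translation": [0.004,0.008,-0.37],"rotation": [0,0,0]}]}}

```text
t: 4.37
eef_pos: [0.652, 0.1481, 0.0692]
ee_rot: [-3.141, -0.0, -1.483]
force: [0.1, 0.3, -0.3]
width: 0.0879
gripper_force: 0.0
```

Call:
{"method": "apply_moves", "body": {"steps": [{"translation": [0,0,0],"rotation": [0,0,0]},{"translation": [0,0,0],"rotation": [0,0,0]},{"translation": [0,0,0],"rotation": [0,0,0]},{"translation": [0,0,0],"rotation": [0,0,0]},{"translation": [0,0,0],"rotation": [0,0,0]},{"translation": [0,0,0],"rotation": [0,0,0]},{"translation": [0,0,0],"rotation": [0,0,0]},{"translation": [0,0,0],"rotation": [0,0,0]},{"translation": [0,0,0],"rotation": [0,0,0]},{"translation": [0,0,0],"rotation": [0,0,0]}], "jaw": 1, "newtons": 20}}

```text
t: 5.2
eef_pos: [0.6521, 0.1481, 0.0692]
ee_rot: [-3.141, 0.0, -1.483]
force: [1.7, 0.1, 1.0]
width: 0.0452
gripper_force: 19.6
```

Call:
{"method": "apply_moves", "body": {"steps": [{"translation": [0,0,0.03],"rotation": [0,0,0]},{"translation": [0,0,0.07],"rotation": [0,0,0]},{"translation": [0,0,0.12],"rotation": [0,0,0]},{"translation": [0,0,0.17],"rotation": [0,0,0]},{"translation": [0,0,0.22],"rotation": [0,0,0]},{"translation": [0,0,0.26],"rotation": [0,0,0]},{"translation": [-0.02,0,0.28],"rotation": [0,0,0]},{"translation": [-0.06,-0.01,0.28],"rotation": [0,0,-0.02]},{"translation": [-0.12,-0.03,0.28],"rotation": [0,0,-0.04]},{"translation": [-0.2,-0.05,0.28],"rotation": [0,0,-0.06]}]}}

```text
t: 6.03
eef_pos: [0.6005, 0.1351, 0.1382]
ee_rot: [3.14, -0.0, -1.516]
force: [0.3, 0.2, -2.0]
width: 0.0453
gripper_force: 19.6
```

Call:
{"method": "apply_moves", "body": {"steps": [{"translation": [-0.08,-0.02,0],"rotation": [0,0,-0.02]},{"translation": [-0.16,-0.04,0],"rotation": [0,0,-0.04]},{"translation": [-0.24,-0.06,0],"rotation": [0,0,-0.06]},{"translation": [-0.32,-0.08,0],"rotation": [0,0,-0.08]},{"translation": [-0.4,-0.1,0],"rotation": [0,0,-0.1]},{"translation": [-0.48,-0.12,0],"rotation": [0,0,-0.12]},{"translation": [-0.54,-0.13,0],"rotation": [0,0,-0.13]},{"translation": [-0.58,-0.138,0],"rotation": [0,0,-0.13]},{"translation": [-0.588,-0.138,0],"rotation": [0,0,-0.13]},{"translation": [-0.588,-0.138,0],"rotation": [0,0,-0.13]}]}}

```text
t: 6.87
eef_pos: [0.4543, 0.101, 0.1393]
ee_rot: [-3.141, 0.0, -1.581]
force: [0.4, 0.2, -1.9]
width: 0.0456
gripper_force: 19.6
```

Run:
```python
from station import *
from h import *
s=get_state();print(s['eef_pos'],s['ee_rot'],s['width'],s['force'])
i=grab_frame('wrist');np.save('w2.npy',camera_model('wrist'),allow_pickle=True);cv2.imwrite('pics/w2.png',i)
```

```text
[0.45426486 0.10101926 0.13928451] [-3.14105345e+00  4.11000897e-04 -1.58148194e+00] 0.04556991606715014 [ 0.38094644  0.18668948 -1.87775915]
```

View pics/w2.png

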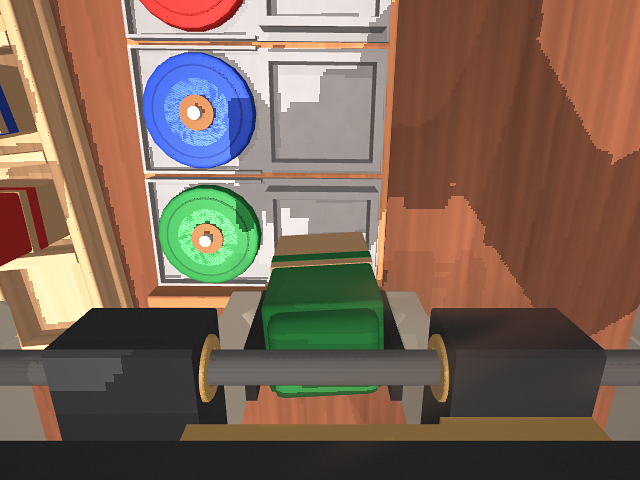

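The green bar hangs upright over its pocket, with its sleeve base at (320,250). The blue pocket's rim corners are (271,64), (376,63), (381,163) and (271,162), which I'll use to check the pocket positions.

Run:
```python
from h import *
c=np.load('w2.npy',allow_pickle=True).item()
P=ray(c,[(271,64),(376,63),(381,163),(271,162)],.038)[:,:2];print(P.round(4),P.mean(0).round(4))
print(ray(c,[(194,113),(205,240)],.04).round(4))
```

```text
[[ 0.4847 -0.0093]
 [ 0.422  -0.0092]
 [ 0.417   0.05  ]
 [ 0.4877  0.0487]] [0.4529 0.0201]
[[0.5333 0.0181 0.04  ]
 [0.535  0.1004 0.04  ]]
```

Confirmed. Lowering to just above the floor, then gently onto it.

Call:
{"method": "apply_moves", "body": {"steps": [{"translation": [0,0,-0.02],"rotation": [0,0,0]},{"translation": [0,0,-0.05],"rotation": [0,0,0]},{"translation": [0,0,-0.09],"rotation": [0,0,0]},{"translation": [0,0,-0.13],"rotation": [0,0,0]},{"translation": [0,0,-0.17],"rotation": [0,0,0]},{"translation": [0,0,-0.2],"rotation": [0,0,0]},{"translation": [0,0,-0.225],"rotation": [0,0,0]},{"translation": [0,0,-0.24],"rotation": [0,0,0]},{"translation": [0,0,-0.25],"rotation": [0,0,0]},{"translation": [0,0,-0.254],"rotation": [0,0,0]}]}}

```text
t: 7.75
eef_pos: [0.4548, 0.101, 0.0752]
ee_rot: [3.141, -0.0, -1.582]
force: [-0.2, 0.1, -1.5]
width: 0.0457
gripper_force: 19.6
```

Call:
{"method": "apply_moves", "body": {"steps": [{"translation": [0,0,-0.001],"rotation": [0,0,0]},{"translation": [0,0,-0.002],"rotation": [0,0,0]},{"translation": [0,0,-0.003],"rotation": [0,0,0]},{"translation": [0,0,-0.004],"rotation": [0,0,0]},{"translation": [0,0,-0.005],"rotation": [0,0,0]},{"translation": [0,0,-0.006],"rotation": [0,0,0]},{"translation": [0,0,-0.007],"rotation": [0,0,0]},{"translation": [0,0,-0.008],"rotation": [0,0,0]},{"translation": [0,0,-0.009],"rotation": [0,0,0]},{"translation": [0,0,-0.01],"rotation": [0,0,0]}]}}

```text
t: 8.58
eef_pos: [0.4549, 0.1011, 0.0732]
ee_rot: [-3.141, -0.0, -1.582]
force: [-0.6, 0.7, 1.3]
width: 0.0459
gripper_force: 19.6
```

Call:
{"method": "apply_moves", "body": {"steps": [{"translation": [0,0,-0.001],"rotation": [0,0,0]},{"translation": [0,0,-0.001],"rotation": [0,0,0]},{"translation": [0,0,-0.002],"rotation": [0,0,0]},{"translation": [0,0,-0.002],"rotation": [0,0,0]},{"translation": [0,0,-0.003],"rotation": [0,0,0]},{"translation": [0,0,-0.003],"rotation": [0,0,0]},{"translation": [0,0,-0.003],"rotation": [0,0,0]},{"translation": [0,0,-0.003],"rotation": [0,0,0]},{"translation": [0,0,-0.003],"rotation": [0,0,0]},{"translation": [0,0,-0.003],"rotation": [0,0,0]}]}}

```text
t: 9.42
eef_pos: [0.4551, 0.1011, 0.073]
ee_rot: [-3.141, 0.0, -1.582]
force: [-1.9, -1.4, 8.0]
width: 0.0451
gripper_force: 19.7
```

Contact is confirmed, so I'm releasing and rising.

Call:
{"method": "apply_moves", "body": {"steps": [{"translation": [0,0,0],"rotation": [0,0,0]},{"translation": [0,0,0],"rotation": [0,0,0]},{"translation": [0,0,0],"rotation": [0,0,0]},{"translation": [0,0,0],"rotation": [0,0,0]},{"translation": [0,0,0],"rotation": [0,0,0]},{"translation": [0,0,0.01],"rotation": [0,0,0]},{"translation": [0,0,0.04],"rotation": [0,0,0]},{"translation": [0,0,0.09],"rotation": [0,0,0]},{"translation": [0,0,0.14],"rotation": [0,0,0]},{"translation": [0,0,0.2],"rotation": [0,0,0]}], "jaw": -0.6}}

```text
t: 10.25
eef_pos: [0.4545, 0.1009, 0.1231]
ee_rot: [3.141, -0.0, -1.582]
force: [-0.5, -0.6, 0.2]
width: 0.0703
gripper_force: 0.0
```

Call:
{"method": "apply_moves", "body": {"steps": [{"translation": [0,0,0.07],"rotation": [0,0,0]},{"translation": [0.04,0,0.12],"rotation": [0,0,0.01]},{"translation": [0.13,-0.01,0.16],"rotation": [0,0,0.02]},{"translation": [0.25,-0.03,0.17],"rotation": [0,0,0.03]},{"translation": [0.38,-0.04,0.17],"rotation": [0,0,0.04]},{"translation": [0.51,-0.06,0.17],"rotation": [0,0,0.05]},{"translation": [0.64,-0.07,0.17],"rotation": [0,0,0.05]},{"translation": [0.75,-0.08,0.17],"rotation": [0,0,0.05]},{"translation": [0.815,-0.086,0.17],"rotation": [0,0,0.05]},{"translation": [0.815,-0.086,0.17],"rotation": [0,0,0.05]}], "jaw": -1}}

```text
t: 11.08
eef_pos: [0.6612, 0.0789, 0.1642]
ee_rot: [3.141, -0.001, -1.557]
force: [0.5, -0.1, 0.3]
width: 0.0872
gripper_force: 0.0
```

Call:
{"method": "apply_moves", "body": {"steps": [{"translation": [0,0,-0.02],"rotation": [0,0,0]},{"translation": [0,0,-0.06],"rotation": [0,0,0]},{"translation": [0,0,-0.12],"rotation": [0,0,0]},{"translation": [0,0,-0.18],"rotation": [0,0,0]},{"translation": [0,0,-0.24],"rotation": [0,0,0]},{"translation": [0,0,-0.3],"rotation": [0,0,0]},{"translation": [0,0,-0.34],"rotation": [0,0,0]},{"translation": [0,0,-0.36],"rotation": [0,0,0]},{"translation": [0,0,-0.365],"rotation": [0,0,0]},{"translation": [0,0,-0.365],"rotation": [0,0,0]}]}}

```text
t: 11.92
eef_pos: [0.6583, 0.0797, 0.0737]
ee_rot: [3.142, -0.0, -1.556]
force: [0.6, 0.0, 0.5]
width: 0.0877
gripper_force: 0.0
```

Call:
{"method": "apply_moves", "body": {"steps": [{"translation": [0,0,0],"rotation": [0,0,0]},{"translation": [0,0,0],"rotation": [0,0,0]},{"translation": [0,0,0],"rotation": [0,0,0]},{"translation": [0,0,0],"rotation": [0,0,0]},{"translation": [0,0,0],"rotation": [0,0,0]},{"translation": [0,0,0],"rotation": [0,0,0]},{"translation": [0,0,0],"rotation": [0,0,0]},{"translation": [0,0,0],"rotation": [0,0,0]},{"translation": [0,0,0],"rotation": [0,0,0]},{"translation": [0,0,0],"rotation": [0,0,0]}], "jaw": 1, "newtons": 20}}

```text
t: 12.75
eef_pos: [0.659, 0.0796, 0.0738]
ee_rot: [-3.141, 0.0, -1.556]
force: [2.1, 0.1, 0.4]
width: 0.0449
gripper_force: 19.9
```

Call:
{"method": "apply_moves", "body": {"steps": [{"translation": [0,0,0.03],"rotation": [0,0,0]},{"translation": [0,0,0.08],"rotation": [0,0,0]},{"translation": [0,0,0.14],"rotation": [0,0,0]},{"translation": [0,0,0.21],"rotation": [0,0,0]},{"translation": [0,0,0.28],"rotation": [0,0,0]},{"translation": [0,0,0.34],"rotation": [0,0,0]},{"translation": [-0.01,0,0.38],"rotation": [0,0,0]},{"translation": [-0.04,-0.02,0.4],"rotation": [0,0,0]},{"translation": [-0.1,-0.06,0.4],"rotation": [0,0,-0.01]},{"translation": [-0.18,-0.12,0.4],"rotation": [0,0,-0.02]}]}}

```text
t: 13.58
eef_pos: [0.6127, 0.0497, 0.1731]
ee_rot: [3.141, 0.0, -1.566]
force: [-0.3, -0.5, -3.7]
width: 0.045
gripper_force: 19.8
```

Call:
{"method": "apply_moves", "body": {"steps": [{"translation": [-0.08,-0.06,0],"rotation": [0,0,-0.01]},{"translation": [-0.16,-0.12,0],"rotation": [0,0,-0.02]},{"translation": [-0.24,-0.18,0],"rotation": [0,0,-0.03]},{"translation": [-0.32,-0.24,0],"rotation": [0,0,-0.03]},{"translation": [-0.4,-0.3,0],"rotation": [0,0,-0.03]},{"translation": [-0.48,-0.36,0],"rotation": [0,0,-0.035]},{"translation": [-0.56,-0.41,0],"rotation": [0,0,-0.035]},{"translation": [-0.62,-0.45,0],"rotation": [0,0,-0.035]},{"translation": [-0.646,-0.466,0],"rotation": [0,0,-0.035]},{"translation": [-0.646,-0.466,0],"rotation": [0,0,-0.035]}]}}

```text
t: 14.42
eef_pos: [0.4496, -0.0679, 0.1735]
ee_rot: [3.141, 0.0, -1.586]
force: [0.9, 0.5, -3.4]
width: 0.045
gripper_force: 19.8
```

Call:
{"method": "apply_moves", "body": {"steps": [{"translation": [0,0,-0.03],"rotation": [0,0,0]},{"translation": [0,0,-0.08],"rotation": [0,0,0]},{"translation": [0,0,-0.14],"rotation": [0,0,0]},{"translation": [0,0,-0.2],"rotation": [0,0,0]},{"translation": [0,0,-0.26],"rotation": [0,0,0]},{"translation": [0,0,-0.31],"rotation": [0,0,0]},{"translation": [0,0,-0.345],"rotation": [0,0,0]},{"translation": [0,0,-0.365],"rotation": [0,0,0]},{"translation": [0,0,-0.37],"rotation": [0,0,0]},{"translation": [0,0,-0.374],"rotation": [0,0,0]}]}}

```text
t: 15.25
eef_pos: [0.4524, -0.0668, 0.0799]
ee_rot: [3.141, -0.0, -1.584]
force: [-0.8, 0.9, -3.6]
width: 0.0452
gripper_force: 19.8
```

Contact should come at z=.0778, so I'm going down about 2.6 mm slowly.

Call:
{"method": "apply_moves", "body": {"steps": [{"translation": [0,0,-0.001],"rotation": [0,0,0]},{"translation": [0,0,-0.003],"rotation": [0,0,0]},{"translation": [0,0,-0.005],"rotation": [0,0,0]},{"translation": [0,0,-0.006],"rotation": [0,0,0]},{"translation": [0,0,-0.007],"rotation": [0,0,0]},{"translation": [0,0,-0.008],"rotation": [0,0,0]},{"translation": [0,0,-0.009],"rotation": [0,0,0]},{"translation": [0,0,-0.01],"rotation": [0,0,0]},{"translation": [0,0,-0.01],"rotation": [0,0,0]},{"translation": [0,0,-0.01],"rotation": [0,0,0]}]}}

```text
t: 16.08
eef_pos: [0.4521, -0.067, 0.0777]
ee_rot: [-3.141, -0.0, -1.585]
force: [-0.5, -0.2, -1.5]
width: 0.0447
gripper_force: 19.8
```

Call:
{"method": "apply_moves", "body": {"steps": [{"translation": [0,0,-0.001],"rotation": [0,0,0]},{"translation": [0,0,-0.001],"rotation": [0,0,0]},{"translation": [0,0,-0.002],"rotation": [0,0,0]},{"translation": [0,0,-0.002],"rotation": [0,0,0]},{"translation": [0,0,-0.003],"rotation": [0,0,0]},{"translation": [0,0,-0.003],"rotation": [0,0,0]},{"translation": [0,0,-0.003],"rotation": [0,0,0]},{"translation": [0,0,-0.003],"rotation": [0,0,0]},{"translation": [0,0,-0.003],"rotation": [0,0,0]},{"translation": [0,0,-0.003],"rotation": [0,0,0]}]}}

```text
t: 16.92
eef_pos: [0.4525, -0.067, 0.0774]
ee_rot: [-3.141, -0.0, -1.584]
force: [-1.3, 0.1, 6.3]
width: 0.0448
gripper_force: 19.9
```

Seated, so I'm releasing and going to the blue bar.

Call:
{"method": "apply_moves", "body": {"steps": [{"translation": [0,0,0],"rotation": [0,0,0]},{"translation": [0,0,0],"rotation": [0,0,0]},{"translation": [0,0,0],"rotation": [0,0,0]},{"translation": [0,0,0],"rotation": [0,0,0]},{"translation": [0,0,0],"rotation": [0,0,0]},{"translation": [0,0,0.01],"rotation": [0,0,0]},{"translation": [0,0,0.05],"rotation": [0,0,0]},{"translation": [0,0,0.11],"rotation": [0,0,0]},{"translation": [0,0,0.18],"rotation": [0,0,0]},{"translation": [0,0,0.26],"rotation": [0,0,0]}], "jaw": -0.6}}

```text
t: 17.75
eef_pos: [0.4514, -0.0671, 0.1422]
ee_rot: [3.14, -0.0, -1.585]
force: [-0.1, 0.5, 0.5]
width: 0.0702
gripper_force: 0.0
```

Call:
{"method": "apply_moves", "body": {"steps": [{"translation": [0,0,0.07],"rotation": [0,0,0]},{"translation": [0.04,0.01,0.1],"rotation": [0,0,0.03]},{"translation": [0.14,0.05,0.1],"rotation": [0,0,0.07]},{"translation": [0.26,0.1,0.1],"rotation": [0,0,0.12]},{"translation": [0.39,0.15,0.1],"rotation": [0,0,0.17]},{"translation": [0.52,0.2,0.1],"rotation": [0,0,0.22]},{"translation": [0.65,0.25,0.1],"rotation": [0,0,0.27]},{"translation": [0.77,0.29,0.1],"rotation": [0,0,0.31]},{"translation": [0.842,0.314,0.1],"rotation": [0,0,0.31]},{"translation": [0.842,0.314,0.1],"rotation": [0,0,0.31]}], "jaw": -1}}

```text
t: 18.58
eef_pos: [0.6655, 0.0127, 0.1655]
ee_rot: [3.141, -0.001, -1.421]
force: [-0.5, -0.2, -0.1]
width: 0.0875
gripper_force: 0.0
```

Call:
{"method": "apply_moves", "body": {"steps": [{"translation": [0,0,-0.03],"rotation": [0,0,0]},{"translation": [0,0,-0.08],"rotation": [0,0,0]},{"translation": [0,0,-0.15],"rotation": [0,0,0]},{"translation": [0,0,-0.22],"rotation": [0,0,0]},{"translation": [0,0,-0.29],"rotation": [0,0,0]},{"translation": [0,0,-0.36],"rotation": [0,0,0]},{"translation": [0,0,-0.41],"rotation": [0,0,0]},{"translation": [0,0,-0.435],"rotation": [0,0,0]},{"translation": [0,0,-0.444],"rotation": [0,0,0]},{"translation": [0,0,-0.444],"rotation": [0,0,0]}]}}

```text
t: 19.42
eef_pos: [0.6623, 0.0114, 0.0558]
ee_rot: [3.141, -0.0, -1.422]
force: [0.1, -0.1, 0.7]
width: 0.0877
gripper_force: 0.0
```

Call:
{"method": "apply_moves", "body": {"steps": [{"translation": [0,0,0],"rotation": [0,0,0]},{"translation": [0,0,0],"rotation": [0,0,0]},{"translation": [0,0,0],"rotation": [0,0,0]},{"translation": [0,0,0],"rotation": [0,0,0]},{"translation": [0,0,0],"rotation": [0,0,0]},{"translation": [0,0,0],"rotation": [0,0,0]},{"translation": [0,0,0],"rotation": [0,0,0]},{"translation": [0,0,0],"rotation": [0,0,0]},{"translation": [0,0,0],"rotation": [0,0,0]},{"translation": [0,0,0],"rotation": [0,0,0]}], "jaw": 1, "newtons": 20}}

```text
t: 20.25
eef_pos: [0.6632, 0.0117, 0.0562]
ee_rot: [-3.14, -0.0, -1.422]
force: [1.3, 0.3, 1.5]
width: 0.0452
gripper_force: 19.9
```

Call:
{"method": "apply_moves", "body": {"steps": [{"translation": [0,0,0.03],"rotation": [0,0,0]},{"translation": [0,0,0.09],"rotation": [0,0,0]},{"translation": [0,0,0.16],"rotation": [0,0,0]},{"translation": [0,0,0.23],"rotation": [0,0,0]},{"translation": [0,0,0.3],"rotation": [0,0,0]},{"translation": [0,0,0.37],"rotation": [0,0,0]},{"translation": [-0.01,0,0.42],"rotation": [0,0,0]},{"translation": [-0.04,0,0.44],"rotation": [0,0,-0.01]},{"translation": [-0.1,0,0.44],"rotation": [0,0,-0.03]},{"translation": [-0.18,0,0.44],"rotation": [0,0,-0.05]}]}}

```text
t: 21.08
eef_pos: [0.6165, 0.0115, 0.1651]
ee_rot: [3.141, 0.0, -1.45]
force: [0.6, 0.2, -2.0]
width: 0.0447
gripper_force: 19.9
```

Call:
{"method": "apply_moves", "body": {"steps": [{"translation": [-0.09,0,0],"rotation": [0,0,-0.03]},{"translation": [-0.18,0.01,0],"rotation": [0,0,-0.07]},{"translation": [-0.27,0.01,0],"rotation": [0,0,-0.11]},{"translation": [-0.36,0.02,0],"rotation": [0,0,-0.15]},{"translation": [-0.45,0.02,0],"rotation": [0,0,-0.19]},{"translation": [-0.53,0.025,0],"rotation": [0,0,-0.22]},{"translation": [-0.6,0.025,0],"rotation": [0,0,-0.25]},{"translation": [-0.645,0.025,0],"rotation": [0,0,-0.26]},{"translation": [-0.659,0.025,0],"rotation": [0,0,-0.26]},{"translation": [-0.659,0.025,0],"rotation": [0,0,-0.26]}]}}

```text
t: 21.92
eef_pos: [0.4519, 0.0177, 0.1659]
ee_rot: [-3.142, 0.0, -1.584]
force: [-0.4, 0.6, -1.9]
width: 0.0451
gripper_force: 19.9
```

Call:
{"method": "apply_moves", "body": {"steps": [{"translation": [0,0,-0.03],"rotation": [0,0,0]},{"translation": [0,0,-0.08],"rotation": [0,0,0]},{"translation": [0,0,-0.15],"rotation": [0,0,0]},{"translation": [0,0,-0.22],"rotation": [0,0,0]},{"translation": [0,0,-0.28],"rotation": [0,0,0]},{"translation": [0,0,-0.34],"rotation": [0,0,0]},{"translation": [0,0,-0.38],"rotation": [0,0,0]},{"translation": [0,0,-0.4],"rotation": [0,0,0]},{"translation": [0,0,-0.41],"rotation": [0,0,0]},{"translation": [0,0,-0.414],"rotation": [0,0,0]}]}}

```text
t: 22.75
eef_pos: [0.453, 0.0177, 0.0617]
ee_rot: [3.141, -0.001, -1.585]
force: [-0.2, -0.4, -2.3]
width: 0.0449
gripper_force: 19.9
```

Call:
{"method": "apply_moves", "body": {"steps": [{"translation": [0,0,-0.001],"rotation": [0,0,0]},{"translation": [0,0,-0.002],"rotation": [0,0,0]},{"translation": [0,0,-0.003],"rotation": [0,0,0]},{"translation": [0,0,-0.004],"rotation": [0,0,0]},{"translation": [0,0,-0.005],"rotation": [0,0,0]},{"translation": [0,0,-0.006],"rotation": [0,0,0]},{"translation": [0,0,-0.007],"rotation": [0,0,0]},{"translation": [0,0,-0.008],"rotation": [0,0,0]},{"translation": [0,0,-0.009],"rotation": [0,0,0]},{"translation": [0,0,-0.009],"rotation": [0,0,0]}]}}

```text
t: 23.58
eef_pos: [0.4528, 0.0178, 0.0601]
ee_rot: [3.142, -0.0, -1.585]
force: [-0.2, -0.7, -0.0]
width: 0.0453
gripper_force: 19.9
```

Call:
{"method": "apply_moves", "body": {"steps": [{"translation": [0,0,-0.001],"rotation": [0,0,0]},{"translation": [0,0,-0.001],"rotation": [0,0,0]},{"translation": [0,0,-0.002],"rotation": [0,0,0]},{"translation": [0,0,-0.002],"rotation": [0,0,0]},{"translation": [0,0,-0.003],"rotation": [0,0,0]},{"translation": [0,0,-0.003],"rotation": [0,0,0]},{"translation": [0,0,-0.003],"rotation": [0,0,0]},{"translation": [0,0,-0.003],"rotation": [0,0,0]},{"translation": [0,0,-0.003],"rotation": [0,0,0]},{"translation": [0,0,-0.003],"rotation": [0,0,0]}]}}

```text
t: 24.42
eef_pos: [0.4531, 0.0178, 0.0598]
ee_rot: [-3.141, -0.0, -1.584]
force: [-1.3, -0.3, 6.0]
width: 0.0449
gripper_force: 19.9
```

Call:
{"method": "apply_moves", "body": {"steps": [{"translation": [0,0,0],"rotation": [0,0,0]},{"translation": [0,0,0],"rotation": [0,0,0]},{"translation": [0,0,0],"rotation": [0,0,0]},{"translation": [0,0,0],"rotation": [0,0,0]},{"translation": [0,0,0],"rotation": [0,0,0]},{"translation": [0,0,0.01],"rotation": [0,0,0]},{"translation": [0,0,0.05],"rotation": [0,0,0]},{"translation": [0,0,0.11],"rotation": [0,0,0]},{"translation": [0,0,0.19],"rotation": [0,0,0]},{"translation": [0,0,0.28],"rotation": [0,0,0]}], "jaw": -0.6}}

```text
t: 25.25
eef_pos: [0.4521, 0.0175, 0.1296]
ee_rot: [3.14, -0.001, -1.585]
force: [-0.4, 0.5, -1.0]
width: 0.0703
gripper_force: 0.0
```

Call:
{"method": "apply_moves", "body": {"steps": [{"translation": [0,0,0.09],"rotation": [0,0,0]},{"translation": [0.04,-0.01,0.15],"rotation": [0,0,0.01]},{"translation": [0.14,-0.04,0.16],"rotation": [0,0,0.02]},{"translation": [0.27,-0.09,0.16],"rotation": [0,0,0.04]},{"translation": [0.41,-0.14,0.16],"rotation": [0,0,0.06]},{"translation": [0.55,-0.19,0.16],"rotation": [0,0,0.08]},{"translation": [0.69,-0.24,0.16],"rotation": [0,0,0.09]},{"translation": [0.81,-0.29,0.16],"rotation": [0,0,0.09]},{"translation": [0.876,-0.312,0.16],"rotation": [0,0,0.09]},{"translation": [0.876,-0.312,0.16],"rotation": [0,0,0.09]}], "jaw": -1}}

```text
t: 26.08
eef_pos: [0.6743, -0.0617, 0.1678]
ee_rot: [3.141, -0.001, -1.539]
force: [-0.2, 1.2, 0.2]
width: 0.0879
gripper_force: 0.0
```

Call:
{"method": "apply_moves", "body": {"steps": [{"translation": [0,0,-0.03],"rotation": [0,0,0]},{"translation": [0,0,-0.08],"rotation": [0,0,0]},{"translation": [0,0,-0.15],"rotation": [0,0,0]},{"translation": [0,0,-0.22],"rotation": [0,0,0]},{"translation": [0,0,-0.28],"rotation": [0,0,0]},{"translation": [0,0,-0.34],"rotation": [0,0,0]},{"translation": [0,0,-0.39],"rotation": [0,0,0]},{"translation": [0,0,-0.42],"rotation": [0,0,0]},{"translation": [0,0,-0.428],"rotation": [0,0,0]},{"translation": [0,0,-0.428],"rotation": [0,0,0]}]}}

```text
t: 26.92
eef_pos: [0.6713, -0.06, 0.0619]
ee_rot: [3.141, -0.0, -1.537]
force: [0.0, 0.5, -0.3]
width: 0.0875
gripper_force: 0.0
```

Call:
{"method": "apply_moves", "body": {"steps": [{"translation": [0,0,0],"rotation": [0,0,0]},{"translation": [0,0,0],"rotation": [0,0,0]},{"translation": [0,0,0],"rotation": [0,0,0]},{"translation": [0,0,0],"rotation": [0,0,0]},{"translation": [0,0,0],"rotation": [0,0,0]},{"translation": [0,0,0],"rotation": [0,0,0]},{"translation": [0,0,0],"rotation": [0,0,0]},{"translation": [0,0,0],"rotation": [0,0,0]},{"translation": [0,0,0],"rotation": [0,0,0]},{"translation": [0,0,0],"rotation": [0,0,0]}], "jaw": 1, "newtons": 20}}

```text
t: 27.75
eef_pos: [0.6725, -0.0602, 0.0627]
ee_rot: [-3.14, -0.0, -1.537]
force: [2.1, 0.4, 2.0]
width: 0.0455
gripper_force: 19.8
```

Call:
{"method": "apply_moves", "body": {"steps": [{"translation": [0,0,0.03],"rotation": [0,0,0]},{"translation": [0,0,0.09],"rotation": [0,0,0]},{"translation": [0,0,0.16],"rotation": [0,0,0]},{"translation": [0,0,0.23],"rotation": [0,0,0]},{"translation": [0,0,0.3],"rotation": [0,0,0]},{"translation": [0,0,0.37],"rotation": [0,0,0]},{"translation": [-0.01,0,0.42],"rotation": [0,0,0]},{"translation": [-0.04,-0.02,0.44],"rotation": [0,0,0]},{"translation": [-0.1,-0.04,0.44],"rotation": [0,0,-0.01]},{"translation": [-0.18,-0.08,0.44],"rotation": [0,0,-0.02]}]}}

```text
t: 28.58
eef_pos: [0.6258, -0.08, 0.1715]
ee_rot: [3.14, 0.0, -1.548]
force: [-0.7, -0.0, -2.6]
width: 0.0455
gripper_force: 19.8
```

Call:
{"method": "apply_moves", "body": {"steps": [{"translation": [-0.09,-0.04,0],"rotation": [0,0,-0.01]},{"translation": [-0.18,-0.08,0],"rotation": [0,0,-0.02]},{"translation": [-0.27,-0.12,0],"rotation": [0,0,-0.03]},{"translation": [-0.36,-0.16,0],"rotation": [0,0,-0.04]},{"translation": [-0.45,-0.2,0],"rotation": [0,0,-0.05]},{"translation": [-0.54,-0.23,0],"rotation": [0,0,-0.06]},{"translation": [-0.62,-0.26,0],"rotation": [0,0,-0.07]},{"translation": [-0.68,-0.28,0],"rotation": [0,0,-0.07]},{"translation": [-0.7,-0.284,0],"rotation": [0,0,-0.07]},{"translation": [-0.7,-0.284,0],"rotation": [0,0,-0.07]}]}}

```text
t: 29.42
eef_pos: [0.4496, -0.1516, 0.1721]
ee_rot: [3.141, 0.0, -1.586]
force: [0.9, 0.1, -2.7]
width: 0.0452
gripper_force: 19.8
```

Call:
{"method": "apply_moves", "body": {"steps": [{"translation": [0,0,-0.03],"rotation": [0,0,0]},{"translation": [0,0,-0.08],"rotation": [0,0,0]},{"translation": [0,0,-0.15],"rotation": [0,0,0]},{"translation": [0,0,-0.22],"rotation": [0,0,0]},{"translation": [0,0,-0.28],"rotation": [0,0,0]},{"translation": [0,0,-0.34],"rotation": [0,0,0]},{"translation": [0,0,-0.38],"rotation": [0,0,0]},{"translation": [0,0,-0.4],"rotation": [0,0,0]},{"translation": [0,0,-0.41],"rotation": [0,0,0]},{"translation": [0,0,-0.414],"rotation": [0,0,0]}]}}

```text
t: 30.25
eef_pos: [0.452, -0.1511, 0.0682]
ee_rot: [3.141, -0.0, -1.584]
force: [0.7, -0.9, -2.2]
width: 0.0457
gripper_force: 19.8
```

Call:
{"method": "apply_moves", "body": {"steps": [{"translation": [0,0,-0.001],"rotation": [0,0,0]},{"translation": [0,0,-0.002],"rotation": [0,0,0]},{"translation": [0,0,-0.003],"rotation": [0,0,0]},{"translation": [0,0,-0.004],"rotation": [0,0,0]},{"translation": [0,0,-0.005],"rotation": [0,0,0]},{"translation": [0,0,-0.006],"rotation": [0,0,0]},{"translation": [0,0,-0.007],"rotation": [0,0,0]},{"translation": [0,0,-0.008],"rotation": [0,0,0]},{"translation": [0,0,-0.008],"rotation": [0,0,0]},{"translation": [0,0,-0.008],"rotation": [0,0,0]}]}}

```text
t: 31.08
eef_pos: [0.4517, -0.1512, 0.0668]
ee_rot: [3.142, 0.0, -1.585]
force: [-0.7, -0.2, -2.3]
width: 0.0457
gripper_force: 19.8
```

Call:
{"method": "apply_moves", "body": {"steps": [{"translation": [0,0,-0.001],"rotation": [0,0,0]},{"translation": [0,0,-0.001],"rotation": [0,0,0]},{"translation": [0,0,-0.002],"rotation": [0,0,0]},{"translation": [0,0,-0.002],"rotation": [0,0,0]},{"translation": [0,0,-0.003],"rotation": [0,0,0]},{"translation": [0,0,-0.003],"rotation": [0,0,0]},{"translation": [0,0,-0.004],"rotation": [0,0,0]},{"translation": [0,0,-0.004],"rotation": [0,0,0]},{"translation": [0,0,-0.004],"rotation": [0,0,0]},{"translation": [0,0,-0.004],"rotation": [0,0,0]}]}}

```text
t: 31.92
eef_pos: [0.4522, -0.1513, 0.0663]
ee_rot: [-3.141, -0.0, -1.584]
force: [-1.5, 0.7, 5.6]
width: 0.045
gripper_force: 19.8
```

Seated. I'll release, rise clear and check with a picture.

Call:
{"method": "apply_moves", "body": {"steps": [{"translation": [0,0,0],"rotation": [0,0,0]},{"translation": [0,0,0],"rotation": [0,0,0]},{"translation": [0,0,0],"rotation": [0,0,0]},{"translation": [0,0,0],"rotation": [0,0,0]},{"translation": [0,0,0],"rotation": [0,0,0]},{"translation": [0,0,0.01],"rotation": [0,0,0]},{"translation": [0,0,0.05],"rotation": [0,0,0]},{"translation": [0,0,0.11],"rotation": [0,0,0]},{"translation": [0,0,0.19],"rotation": [0,0,0]},{"translation": [0,0,0.28],"rotation": [0,0,0]}], "jaw": -0.6}}

```text
t: 32.75
eef_pos: [0.451, -0.1512, 0.1361]
ee_rot: [3.14, -0.0, -1.585]
force: [0.3, 0.4, 0.6]
width: 0.0702
gripper_force: 0.0
```

Call:
{"method": "apply_moves", "body": {"steps": [{"translation": [0,0,0.1],"rotation": [0,0,0]},{"translation": [0,0,0.2],"rotation": [0,0,0]},{"translation": [0,0,0.3],"rotation": [0,0,0]},{"translation": [0,0,0.4],"rotation": [0,0,0]},{"translation": [0,-0.08,0.45],"rotation": [0,0,0]},{"translation": [0,-0.16,0.5],"rotation": [0,0,0]},{"translation": [0,-0.24,0.5],"rotation": [0,0,0]},{"translation": [0,-0.32,0.5],"rotation": [0,0,0]},{"translation": [0,-0.38,0.5],"rotation": [0,0,0]},{"translation": [0,-0.4,0.5],"rotation": [0,0,0]}]}}

```text
t: 33.58
eef_pos: [0.4515, -0.2528, 0.2608]
ee_rot: [3.141, -0.0, -1.586]
force: [0.6, -0.3, 0.3]
width: 0.0699
gripper_force: 0.0
```

Run:
```python
from station import *
import cv2
cv2.imwrite('pics/s9.png',cv2.resize(grab_frame('scene')[100:400,150:500],None,fx=2,fy=2)); s=get_state();print(s['t'],s['eef_pos'],abs(s['qd']).max())
```

```text
33.6333 [ 0.45149544 -0.25260505  0.26061238] 0.03989178664120244
```

View pics/s9.png

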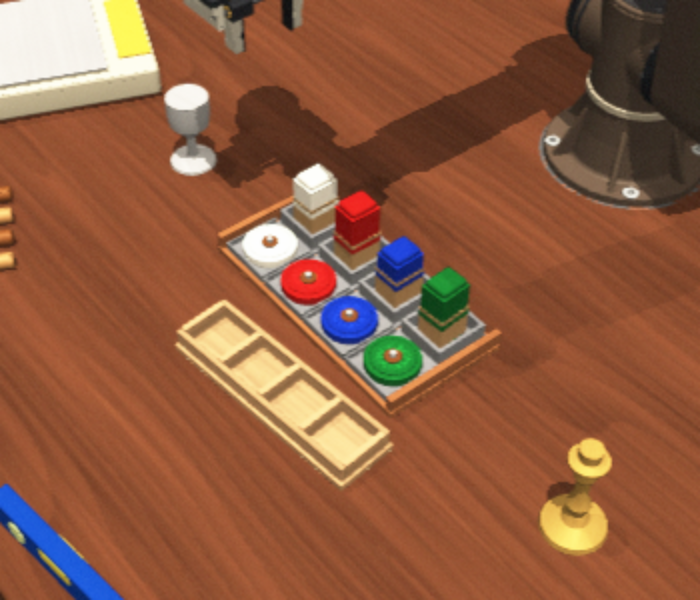

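All four bars stand upright in the matching pockets: white (315,200), red (357,230), blue (400,270), green (445,305). The candlestick and goblet are undisturbed.

```bash
python3 -c "
from station import *
print(job_done())"
```

```text
the job is handed in; nothing more can be done
None
```

All four bars stand upright in the tray pockets matching their buffs, each lowered onto the pocket floor before release; the candlestick and goblet were not touched, and the job was handed in at about 34 s.

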